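# Proof-pull the press-fit pins

## Task

First aim the bench lamp: swivel it to point at the middle of the tester's nest and tip its head 25 degrees down. Then, from the shortest press-fit part to the tallest, slide each one into the nest with its foot under the lips, pull its pin upwards with rising force until the pointer stands at the lower wide line (the proof line), hold it there for a good second and ease it down again; never let the pointer pass the upper wide line. Put every tested part upright in the aluminium tray, leave the lamp aimed and the nest empty and down, and do not knock over or shove the oil bottle or the cup.

Things in the scene. Friction and masses are not known exactly. Their poses are not given: they have to be found in the camera images.
- tester: the pull tester: a pale green base plate (180 x 140 x 12 mm, fixed to the bench) that carries a sprung nest and, on its +y side, a white upright scale plate 98 mm tall. Origin on the bench top, below the middle of the nest; +x points from the open loading side (which faces the robot, roughly) to the closed back of the nest, +z up.
- nest (a joint): rise of the sprung nest in m: 0 at rest (held down by spring and weight), up positive, travel 0.04; takes about 2.5 N + 700 N per m of rise. Its black pointer runs beside the white scale plate; of the two wide dark lines the lower is the proof line (rise 0.016; 0.012 to 0.020 counts as on it), the upper the limit line (rise 0.026).
- nest_floor (a point): middle of the nest floor's top face (30 mm above the bench at rest); axes as the tester, rises with the nest. A T-slot along x: side walls 56 mm apart inside, carrying two lips 34 mm apart, undersides 9 mm and tops 15 mm above the floor, from x = -22 to +32 mm; a 12 mm high stop at x = +28 closes the back. Pulled up, a part's foot bears on the lips after 3 mm and lifts the nest.
- nest_apron (a point): loading point, on the nest floor 60 mm in front of nest_floor (its -x). From 22 to 85 mm in front the floor is an open apron 72 mm wide without lips; two 9 mm high flared walls (22 to 46 mm in front, opening to about 75 mm) lead in. A part set down here, foot square to the nest, is clear of the lips; slide it 60 mm along +x to seat it under them; it leaves the same way.
- lamp_yoke (a point): bench lamp, on a fixed round base (110 mm across): the point where swivel axis (vertical) and tilt axis (level) cross, 170 mm above the bench, in the middle of the fork-shaped yoke; turns with the swivel but not with the tilt. +x is the way the lamp points (seen from above), +y along the tilt axis, +z up.
- swivel (a joint): swivel of the lamp's yoke on its post in rad, counter-clockwise from above positive, -1.3 to 1.3; stiff, stays where it is left (about 0.12 N m to turn).
- tilt (a joint): tilt of the lamp head in rad: 0 head level, positive front edge down (25 degrees = 0.436), -0.4 to 0.9; stiff, stays where it is left (about 0.10 N m to turn).
- lamp_fin (a point): grip point on the black fin that stands on the lamp head, 58 mm above the tilt axis when the head is level (fin 24 mm along the lamp's x, 12 mm thick along its y, top 75 mm above the tilt axis; the flat aluminium head, 90 x 84 x 24 mm, is below it). The fin tips forward as the head is tilted down; axes are those of the head.
- tray: open aluminium tray fixed to the bench, 110 mm (x) by 270 mm (y), walls 20 mm high and 4 mm thick, floor 4 mm thick; origin at the centre of its underside.
- part1_c (a point): the shortest of the four press-fit parts (three or all four are there in a given run): square steel foot 50 x 50 x 6 mm, aluminium boss 26 mm across up to 15 mm above the foot's underside, and in it a plain upright dark steel pin 10 mm across; 50 mm tall in all, 130 g or so. The point is on the pin's axis, half-way up (25 mm above the underside); z along the pin, x and y along the foot's edges.
- part2_c (a point): the second shortest of the four press-fit parts (three or all four are there in a given run): square steel foot 50 x 50 x 6 mm, aluminium boss 26 mm across up to 15 mm above the foot's underside, and in it a plain upright dark steel pin 12 mm across; 60 mm tall in all, 140 g or so. The point is on the pin's axis, half-way up (30 mm above the underside); z along the pin, x and y along the foot's edges.
- part3_c (a point): the third shortest of the four press-fit parts (three or all four are there in a given run): square steel foot 50 x 50 x 6 mm, aluminium boss 26 mm across up to 15 mm above the foot's underside, and in it a plain upright dark steel pin 14 mm across; 70 mm tall in all, 150 g or so. The point is on the pin's axis, half-way up (35 mm above the underside); z along the pin, x and y along the foot's edges.
- part4_c (a point): the tallest of the four press-fit parts (three or all four are there in a given run): square steel foot 50 x 50 x 6 mm, aluminium boss 26 mm across up to 15 mm above the foot's underside, and in it a plain upright dark steel pin 17 mm across; 80 mm tall in all, 160 g or so. The point is on the pin's axis, half-way up (40 mm above the underside); z along the pin, x and y along the foot's edges.
- oil_c (a point): bystander: grey oil bottle, 52 mm across, 130 mm tall; the point is half-way up.
- cup_c (a point): bystander: steel cup, 72 mm across, 60 mm tall; the point is half-way up.
Mind the look-alikes: they are no part of the job. Leave any green look-alike of the part that bears part1_c alone.

How it is judged:
On the way, in this order (a step that is already met when the one before it is completed fails the run):
1. the lamp points at the nest (within 30 mm sideways) with its head 25 degrees down (within 4.5 degrees) (y of nest_floor in the frame of lamp_yoke between -0.03 and 0.03 m and x of nest_floor in the frame of lamp_yoke above 0 m and value of joint tilt between 0.356 and 0.516 rad), for 0.3 s.
2. the shortest of the four parts, under the lips of the nest, is pulled up by its pin to the proof line (nest rise about 11 to 21 mm) and held (x of part1_c in the frame of nest_floor between -0.015 and 0.015 m and y of part1_c in the frame of nest_floor between -0.012 and 0.012 m and z of part1_c in the frame of nest_floor below 0.032 m and z of part1_c in the frame of tester between 0.069 and 0.079 m and contact force between part1 and the fingers above 3 N), for 0.7 s.
3. the second shortest of the four parts, under the lips of the nest, is pulled up by its pin to the proof line (nest rise about 11 to 21 mm) and held (x of part2_c in the frame of nest_floor between -0.015 and 0.015 m and y of part2_c in the frame of nest_floor between -0.012 and 0.012 m and z of part2_c in the frame of nest_floor below 0.037 m and z of part2_c in the frame of tester between 0.074 and 0.084 m and contact force between part2 and the fingers above 3 N), for 0.7 s.
4. the third shortest of the four parts, under the lips of the nest, is pulled up by its pin to the proof line (nest rise about 11 to 21 mm) and held (x of part3_c in the frame of nest_floor between -0.015 and 0.015 m and y of part3_c in the frame of nest_floor between -0.012 and 0.012 m and z of part3_c in the frame of nest_floor below 0.042 m and z of part3_c in the frame of tester between 0.079 and 0.089 m and contact force between part3 and the fingers above 3 N), for 0.7 s.
5. the tallest of the four parts, under the lips of the nest, is pulled up by its pin to the proof line (nest rise about 11 to 21 mm) and held (x of part4_c in the frame of nest_floor between -0.015 and 0.015 m and y of part4_c in the frame of nest_floor between -0.012 and 0.012 m and z of part4_c in the frame of nest_floor below 0.047 m and z of part4_c in the frame of tester between 0.084 and 0.094 m and contact force between part4 and the fingers above 3 N), for 0.7 s.
At the end, for the whole second after the job is handed in: Every part present stands upright (within 7 degrees), at rest, on the tray's floor, centre within 35 by 112 mm of its middle; the nest is empty and down (under 3 mm); the lamp still points at the nest (30 mm sideways) with its head 25 degrees down (within 4.5) (all of step 1 and x of part1_c in the frame of tray between -0.035 and 0.035 m and y of part1_c in the frame of tray between -0.112 and 0.112 m and z of part1_c in the frame of tray between 0.021 and 0.037 m and angle between each of part1_c, part2_c, part3_c, part4_c's own z axis and vertical below 0.12 rad and linear speed of each of part1, part2, part3, part4 below 0.02 m/s and x of part2_c in the frame of tray between -0.035 and 0.035 m and y of part2_c in the frame of tray between -0.112 and 0.112 m and z of part2_c in the frame of tray between 0.026 and 0.042 m and x of part3_c in the frame of tray between -0.035 and 0.035 m and y of part3_c in the frame of tray between -0.112 and 0.112 m and z of part3_c in the frame of tray between 0.031 and 0.047 m and x of part4_c in the frame of tray between -0.035 and 0.035 m and y of part4_c in the frame of tray between -0.112 and 0.112 m and z of part4_c in the frame of tray between 0.036 and 0.052 m and value of joint nest below 0.003 m); the robot touches nothing.
It fails at once if the nest is pulled past the limit line (rise over 27 mm) (value of joint nest above 0.027 m).
It fails at once if the oil bottle or the cup is knocked over or shoved more than 5 cm (distance of any of oil_c, cup_c from where it was at the start of the episode above 0.05 m or angle between any of oil_c, cup_c's own z axis and vertical above 0.6 rad).
Of part1, part2, part3, part4 only 3 to 4 are there at a start; the rules pass over those that are not, and their reading is None.
At some moment in a run one of part1, part2, part3, part4 may be knocked a few centimetres aside while the robot is not near it.
Once in a run the grip may slacken for a moment while it holds something.
It also fails if it takes over 210 s, if anything falls off the work surface, if the arm or the gripper's body presses on something with over 40 N, if the wrist force passes 120 N, or if a joint passes its speed limit or range.

## Robot

A 6-joint arm with a two-finger parallel gripper is mounted at the origin on the work surface. World frame = base frame: x ahead of the robot, y to its left, z up, the work surface at z = 0. Lengths are in m, angles in rad, forces in N, time in s.
With the tool pointing down it reaches from about 0.35 to 0.875 m from the base axis. Payload 15.5 kg.
Tool frame: the origin (TCP) lies at the very end of the fingers, on their centre line; the grasp point (between the pads) lies 19 mm behind it (tcp_to_grasp is the distance from the TCP to the grasp point, in m); z points along the fingers, y is the direction in which the jaws open and shut (so a half turn about z gives the same grasp; the last joint's range is limited). The gripper opens to 85 mm and grips with 20 to 120 N. Pads are 22 mm wide; open, the fingers measure 114 mm over their backs; the gripper's body (76 mm by 85 mm) begins 54 mm behind the grasp point. The pads swing forward as they close: fully open they stand 13 mm farther back than shut.
Start: joints at [1.075, 0.494, 1.345, -0, 1.302, -0.096], TCP at [0.244, 0.575, 0.231] pointing down, gripper open.
Joint ranges: [-2.91, 2.91], [-0.82, 2.16], [0.22, 2.67], [-1.22, 4.37], [0.12, 2.79], [-3.08, 3.08]. Speed limits (rad/s): [1.89, 1.89, 2.57, 3.01, 3.01, 3.01].

## Interface

Orientations are given as a rotation vector (axis times angle).
In Python, from bench import read_state, camera, camera_params, hand_in, tcp_to_grasp gives the robot as it stands.
- The arm moves only by the shell command python3 -m creep 'ROWS' [FORCE]. ROWS is JSON, a list that holds one entry, the list of rows, each a list of 7 numbers: the turn, a rotation vector about the world's x, y, z in rad, then the shift along the world's x, y, z in cm, then the opening in per cent of the stroke, from 0 (shut) to 100 (fully open). A call has 1 to 20 rows; each row shifts and turns the commanded pose from where the row before left it; what a row does not reach is not made up. A row lasts 1/8 s, in which the tool goes at most 62.5 mm and 10.7 degrees, less where a joint would pass 70% of its speed; a pose out of reach is approached as far as the arm can. A call is refused whole if a number of a shift passes 6.25 or a number of a turn 0.188, either way. A call with a gripper value outside its range is refused whole. The fingers move at their own pace and stop on an object; FORCE is the grip in N (left out, the last holds). Time passes only in rows, so rows that do not move let the fingers close. It gives the time, the measured TCP pose, the force and the opening at its end, in the units of the state.
- read_state(): the state, without advancing time (a new reading comes with each control period).
- camera(name): name is "side" or "top" or "wrist"; returns (picture, depth): 480x640x3 uint8, red, green, blue; 480x640 float32, m along the optical axis (not along the pixel's ray), 0 where there is no reading.
- camera_params(name): a dict with "mtx" (3x3 intrinsics, pixels), "k1" (the pictures are not rectified: a ray, as slopes to the right and down, at radius r is drawn at 1 + k1 r^2 times it, then the intrinsics apply), "cam_to_world" (4x4, takes a point from camera to world coordinates). Camera axes: x right, y down, z forward; pixel columns grow to the right and rows downward; lengths in m; the calibration is good to about 2 mm. A picture is of the moment at which its call begins: read the wrist's pose just before it. camera_params takes no time and is no camera call; for the wrist camera it gives the pose at the moment of the call.
- hand_in(): hands the job in, once; it reports no verdict.
The state is a dict: "time_s": time; "qpos": joint angles; "dq": joint speeds; "tau": joint torques, N m; "tcp_pos": TCP position; "orientation": TCP orientation; "force": force on the tool from outside, world axes, zero at the start; "torque": the same for the moment, N m; "gripper_width": opening from 0.0 (shut) to 1.0 (fully open).
Only numpy, scipy, OpenCV 4.12 (cv2) and the standard library are available. Lean on these libraries where they do the work, as an engineer would, in place of code of your own. Each camera call takes 0.05 s, during which the arm holds its last target. There are 200 camera calls.

## Working session

There is one attempt and no reset: what is moved stays moved. The work goes in short steps, Python scripts to look and compute and a shell command to move; the robot and the scene stay as the last step left them, time stands still between calls to the robot, and variables do not carry over. Pictures are saved under pics/ and viewed, about 12 in all and at most 16, crops included, and the job is handed in when it is done.

```bash
ls; mkdir -p pics
cat > h.py <<'E'
import numpy as np, cv2
from bench import read_state, camera, camera_params, hand_in, tcp_to_grasp
def pts(name,depth,P=None):
    "world xyz per pixel from depth"
    P=P or camera_params(name); K=np.array(P["mtx"],float); k1=P["k1"]; T=np.array(P["cam_to_world"])
    v,u=np.mgrid[:480,:640].astype(float)
    uv=np.stack([u.ravel(),v.ravel()],1)[:,None]
    n=cv2.undistortPoints(uv,K,np.array([k1,0,0,0,0.])).reshape(480,640,2)
    c=np.dstack([n[...,0]*depth,n[...,1]*depth,depth])
    w=c@T[:3,:3].T+T[:3,3]; w[depth<=0]=np.nan
    return w
def st():
    s=read_state(); print({k:np.round(s[k],3).tolist() for k in ("time_s","tcp_pos","orientation","force","gripper_width","qpos")})
    return s
E
python3 - <<'E'
from h import *
st(); print(tcp_to_grasp)
for n in("top","side"):
    im,d=camera(n); P=camera_params(n); print(n,np.round(P["mtx"],1).tolist(),P["k1"],np.round(P["cam_to_world"],3).tolist())
    np.savez(f"{n}0.npz",im=im,w=pts(n,d,P)); cv2.imwrite(f"pics/{n}0.png",im[...,::-1])
E
```

```text
pics
{'time_s': 0.0, 'tcp_pos': [0.244, 0.575, 0.231], 'orientation': [-0.625, -3.078, 0.002], 'force': [0.752, 0.894, -0.583], 'gripper_width': 1.003, 'qpos': [1.074, 0.494, 1.346, 0.0, 1.302, -0.096]}
0.0187
top [[550.3, 0.0, 323.5], [0.0, 550.3, 244.5], [0.0, 0.0, 1.0]] 0.018668093078428802 [[0.015, -0.99, 0.143, 0.408], [-1.0, -0.015, 0.004, -0.064], [-0.001, -0.143, -0.99, 1.143], [0.0, 0.0, 0.0, 1.0]]
side [[511.3, 0.0, 324.4], [0.0, 511.3, 239.5], [0.0, 0.0, 1.0]] -0.14909704654478878 [[-0.965, -0.195, 0.176, 0.384], [-0.263, 0.739, -0.62, 0.508], [-0.009, -0.645, -0.764, 0.847], [0.0, 0.0, 0.0, 1.0]]
```

View pics/top0.png

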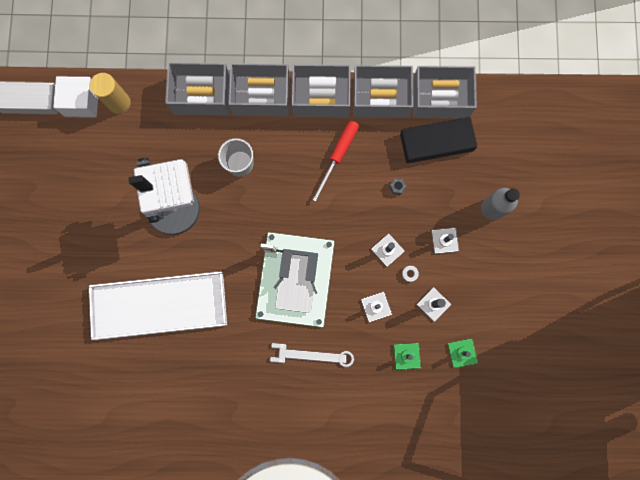

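View pics/side0.png

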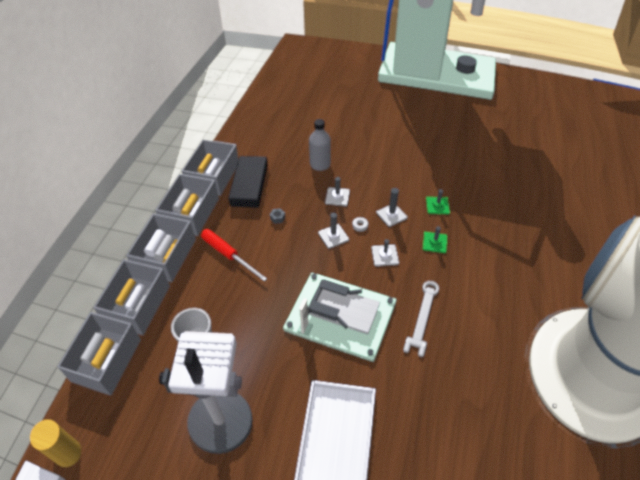

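The top view shows four white-footed parts near (388,249), (446,240), (376,306) and (434,304), with the green look-alikes at (407,356) and (462,352). The tester is at (295,280) with its opening towards the robot, the tray at (158,305), the lamp head at (163,188) with its fin at (141,184), the cup at (236,156) and the oil bottle at (498,204). Next I measure them.

```bash
cat > m.py <<'E'
from h import *
def ray_plane(name,uv,z,P=None):
    P=P or camera_params(name); K=np.array(P["mtx"],float);T=np.array(P["cam_to_world"])
    n=cv2.undistortPoints(np.array(uv,float).reshape(-1,1,2),K,np.array([P["k1"],0,0,0,0.])).reshape(-1,2)
    r=np.c_[n,np.ones(len(n))]@T[:3,:3].T; o=T[:3,3]
    return o+r*((z-o[2])/r[:,2])[:,None]
def rect(mask,name,z,P=None):
    c=max(cv2.findContours(mask.astype(np.uint8),cv2.RETR_EXTERNAL,cv2.CHAIN_APPROX_NONE)[0],key=cv2.contourArea)
    p=ray_plane(name,c.reshape(-1,2),z,P)[:,:2]
    (cx,cy),(a,b),t=cv2.minAreaRect((p*1000).astype(np.float32))
    return np.round([cx,cy,a,b,t],1)
E
python3 - <<'E'
from m import *
z=np.load("top0.npz");im=z["im"].astype(int);w=z["w"]
R,G,B=im[...,0],im[...,1],im[...,2]
def win(u0,u1,v0,v1):
    m=np.zeros((480,640),bool);m[v0:v1,u0:u1]=1;return m
white=(im.min(-1)>110)
green=(G>R+8)&(im.min(-1)>120)
print("tester",rect((white|green)&win(250,340,228,332),"top",.012))
print("tray",rect(white&win(80,232,266,345),"top",.02))
for n,(u,v) in dict(a=(388,249),b=(446,240),c=(376,306),d=(434,304)).items():
    m=white&win(u-22,u+22,v-22,v+22); 
    ww=w[v-22:v+22,u-22:u+22].reshape(-1,3); zt=np.nanpercentile(ww[:,2],99.7); 
    top=ww[ww[:,2]>zt-.008]
    print(n,rect(m,"top",.006),"ztop",zt.round(4),top.mean(0).round(4),len(top))
# lamp
for (u,v) in [(141,184),(136,181),(150,185),(163,188),(180,170),(142,161),(153,217),(172,215),(239,160),(498,204),(510,195),(297,268),(280,300),(268,247)]:
    print((u,v),w[v,u].round(3),im[v,u])
print("head",rect(white&win(125,195,150,220)&(w[...,2]>.14),"top",.185))
dm=(im.max(-1)<70)&win(120,165,165,200)&(w[...,2]>.14)
print("fin",w[dm].mean(0).round(4),w[dm].max(0).round(4),w[dm].min(0).round(4))
cv2.imwrite("pics/t1.png",np.hstack([cv2.resize(im[140:240,120:220].astype(np.uint8)[...,::-1],(400,400),interpolation=cv2.INTER_CUBIC),cv2.resize(im[228:332,245:349].astype(np.uint8)[...,::-1],(400,400),interpolation=cv2.INTER_CUBIC)]))
E
```

```text
tester [501.1   3.6 152.1 180.6  83.5]
tray [442.5 275.3 112.2 274.1   6.9]
a [ 564.3 -193.2   51.3   50.8   42. ] ztop 0.0706 [ 0.5642 -0.1925  0.0692] 41
b [ 585.7 -313.    49.6   51.6    6.6] ztop 0.0607 [ 0.5854 -0.3118  0.0587] 32
c [ 446.1 -169.8   49.5   51.3   19.2] ztop 0.05 [ 0.4455 -0.1693  0.0489] 21
d [ 453.4 -287.7   49.9   50.    45.1] ztop 0.0823 [ 0.453  -0.2868  0.0797] 63
(141, 184) [0.64  0.251 0.23 ] [25 23 25]
(136, 181) [0.641 0.255 0.244] [47 47 49]
(150, 185) [0.645 0.245 0.203] [27 26 28]
(163, 188) [0.646 0.229 0.18 ] [242 242 243]
(180, 170) [0.678 0.199 0.184] [245 244 245]
(142, 161) [0.695 0.269 0.181] [116 116 120]
(153, 217) [0.593 0.244 0.178] [54 53 56]
(172, 215) [0.629 0.257 0.016] [102 103 107]
(239, 160) [0.754 0.124 0.002] [164 162 162]
(498, 204) [ 0.646 -0.399  0.09 ] [ 99  98 100]
(510, 195) [ 0.654 -0.409  0.129] [53 52 54]
(297, 268) [ 0.52  -0.007  0.032] [230 228 228]
(280, 300) [0.455 0.026 0.027] [224 223 223]
(268, 247) [0.553 0.046 0.098] [221 216 206]
head [648.1 226.3  88.5  94.5  12.8]
fin [0.6434 0.2549 0.2245] [0.6895 0.2781 0.2473] [0.6364 0.2433 0.1732]
```

View pics/t1.png

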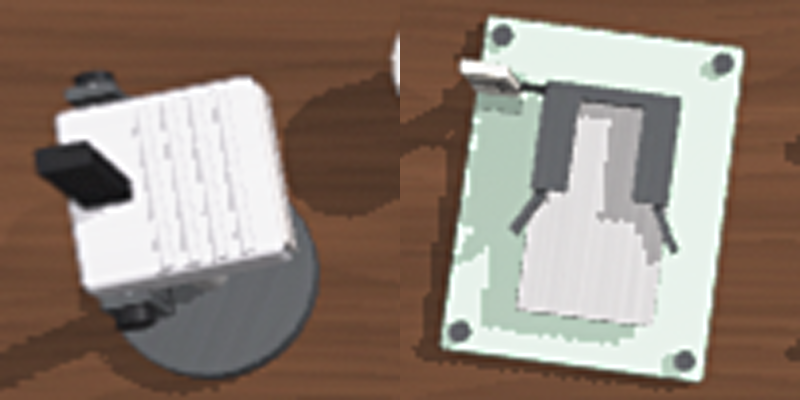

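Parts by height: c is part1 (446,-170), b is part2 (586,-313), a is part3 (564,-193) and d is part4 (453,-287). The crop shows the lamp's tilt knobs and the fin over the tilt axis. I still need the nest pose and the lamp pose.

Run:
```python
from m import *
z=np.load("top0.npz");im=z["im"].astype(int);w=z["w"]
def win(u0,u1,v0,v1):
    m=np.zeros((480,640),bool);m[v0:v1,u0:u1]=1;return m
# crop scale 104/400: nest crop origin (245,228)
c=lambda x,y:(245+x*.26-.37,228+y*.26-.37)
co=ray_plane("top",[c(490,15),c(744,45),c(702,382),c(443,348)],.012)[:,:2]*1000
print("plate",co.round(1).tolist(),co.mean(0).round(1)); e=(co[0]-co[3]+co[1]-co[2]);print("yaw",np.degrees(np.arctan2(e[1],e[0])),np.linalg.norm(e)/2)
dark=(im.max(-1)<125)&(im.max(-1)-im.min(-1)<25)&win(270,330,240,300)&(w[...,2]>.036)
print("nest dark z",np.nanmedian(w[dark],0).round(4))
L=ray_plane("top",[c(546,82),c(681,96),c(667,206),c(532,188)],.045)[:,:2]*1000
print("lipblock corners",L.round(1).tolist())
A=ray_plane("top",[c(520,312),c(655,327)],.030)[:,:2]*1000
print("apron front",A.round(1).tolist(),A.mean(0))
# lamp head plane
hm=win(150,190,165,210)&(im.min(-1)>225)&(w[...,2]>.14)
p=w[hm]; cc=p.mean(0); n=np.linalg.svd(p-cc,full_matrices=False)[2][2]; n*=np.sign(n[2]); print("head c",cc.round(4),"normal",n.round(4),len(p))
k=lambda x,y:(120+x*.25-.37,140+y*.25-.37)
print("fintop px edge:",ray_plane("top",[k(38,150),k(80,143),k(130,190)],.245).round(4).tolist())
for u0,u1,v0,v1,nm in [(135,151,156,168,'knobL'),(146,160,211,223,'knobR')]:
    m=win(u0,u1,v0,v1)&(im.max(-1)<130)&(w[...,2]>.12); q=w[m]; print(nm,np.median(q,0).round(4),q.max(0).round(4),q.min(0).round(4))
tm=(w[...,2]>.236)&win(120,160,165,200); print("fin top",w[tm].mean(0).round(4),w[tm].max(0).round(4),w[tm].min(0).round(4), rect(tm,"top",.243))
zs=np.load("side0.npz")["w"]; ims=np.load("side0.npz")["im"].astype(int)
tm=(zs[...,2]>.236)&win(170,230,330,390); print("fin top side",zs[tm].mean(0).round(4),zs[tm].max(0).round(4),zs[tm].min(0).round(4),tm.sum(), rect(tm,"side",.243))
hm=win(170,240,330,395)&(ims.min(-1)>215)&(zs[...,2]>.14);p=zs[hm]; cc=p.mean(0); n=np.linalg.svd(p-cc,full_matrices=False)[2][2]; n*=np.sign(n[2]); print("head side",cc.round(4),"normal",n.round(4),len(p))
```

```text
plate [[600.8, -160.3], [586.4, -297.3], [406.1, -272.5], [421.7, -135.8]] [ 503.8 -216.5]
yaw -7.807509171936637 181.36608258060934
nest dark z [ 0.5283 -0.0024  0.0439]
lipblock corners [[560.1, -186.8], [553.7, -257.3], [496.1, -249.4], [504.4, -179.5]]
apron front [[440.7, -174.8], [434.1, -245.1]] [ 437.41910625 -209.91175865]
head c [0.6506 0.2185 0.181 ] normal [ 0.0044 -0.0253  0.9997] 1359
fintop px edge: [[0.6474, 0.2667, 0.245], [0.6507, 0.2493, 0.245], [0.6309, 0.2273, 0.245]]
knobL [0.6926 0.2679 0.1778] [0.7039 0.2781 0.1845] [0.6866 0.2575 0.1672]
knobR [0.5953 0.2452 0.1761] [0.6073 0.2591 0.1841] [0.5853 0.2356 0.1488]
fin top [0.644  0.2552 0.2431] [0.6522 0.2682 0.2473] [0.6364 0.244  0.2361] [643.6 255.2  14.3  25.1  12.7]
fin top side [0.6432 0.2572 0.2427] [0.6524 0.2688 0.2468] [0.6363 0.2436 0.2362] 171 [642.9 257.4  13.4  25.2  15. ]
head side [0.6486 0.2305 0.1811] normal [ 0.0049 -0.0111  0.9999] 2130
```

```bash
python3 - <<'E'
from m import *
c=lambda x,y:(245+(x-400)*.26-.37,228+y*.26-.37)
co=ray_plane("top",[c(490,15),c(744,45),c(702,382),c(443,348)],.012)[:,:2]*1000
e=(co[0]-co[3]+co[1]-co[2]);f=co[0]-co[1]+co[3]-co[2];print("plate c",co.mean(0).round(1),"yaw",np.degrees(np.arctan2(e[1],e[0])),np.degrees(np.arctan2(-f[0],f[1])),np.linalg.norm(e)/2,np.linalg.norm(f)/2)
L=ray_plane("top",[c(546,82),c(681,96),c(667,206),c(532,188)],.045)[:,:2]*1000
print("lipblock corners",L.round(1).tolist())
A=ray_plane("top",[c(520,312),c(655,327)],.030)[:,:2]*1000
print("apron front",A.round(1).tolist(),A.mean(0))
t=np.radians(-7.2);x=np.array([np.cos(t),np.sin(t)]);y=np.array([-x[1],x[0]])
print("center from apron",A.mean(0)+85*x,"from lips front",(L[2]+L[3])/2+22*x,"from back",(L[0]+L[1])/2-32*x)
E
python3 -m creep '[[[0,0,0,0,0,0.6,100]]]' 60
```

```text
plate c [500.5  -2.7] yaw -6.269296794448558 -6.2498042645989305 180.78637305501795 138.3710222788304
lipblock corners [[556.9, 22.5], [550.6, -48.3], [492.9, -42.0], [501.3, 28.3]]
apron front [[437.6, 34.1], [430.9, -36.6]] [434.22207618  -1.24494147]
center from apron [518.55182579 -11.89826632] from lips front [518.93036086  -9.60761568] from back [522.02525217  -8.90712232]
time_s: 0.22
tcp_pos: [0.2436, 0.5751, 0.2368]
orientation: [-0.625, -3.078, 0.002]
force: [-0.5, -1.4, 0.8]
gripper_width: 1.002
```

```bash
python3 -m creep '[[[0,0,-0.094,4,-3.19,0.6,100],[0,0,-0.094,4,-3.19,0.6,100],[0,0,-0.094,4,-3.19,0.6,100],[0,0,-0.094,4,-3.19,0.6,100],[0,0,-0.094,4,-3.19,0.6,100],[0,0,-0.094,4,-3.19,0.6,100],[0,0,-0.094,4,-3.19,0.6,100],[0,0,-0.094,4,-3.19,0.6,100],[0,0,-0.094,4,-3.19,0.6,100],[0,0,-0.094,4,-3.19,0,100],[0,0,0,0,0,0,100]]]' 60
cat >> m.py <<'E'
from scipy.spatial.transform import Rotation as Ro
def tool():
    s=read_state();R=Ro.from_rotvec(s["orientation"]).as_matrix()
    print("t",round(s["time_s"],2),"tcp mm",(np.array(s["tcp_pos"])*1000).round(1),"jaw yaw",round(np.degrees(np.arctan2(R[1,1],R[0,1])),1),"toolz",R[:,2].round(3),"F",np.round(s["force"],1),"g",round(s["gripper_width"],3),"q6",round(s["qpos"][5],2))
    return s,R
E
python3 -c "from m import *;tool()"
```

```text
time_s: 1.6
tcp_pos: [0.6462, 0.2538, 0.291]
orientation: [1.957, 2.457, -0.0]
force: [-1.7, 0.3, -0.3]
gripper_width: 0.998
t 1.6 tcp mm [646.2 253.8 291. ] jaw yaw 12.9 toolz [ 0. -0. -1.] F [-1.7  0.3 -0.3] g 0.998 q6 0.06
```

```bash
python3 -m creep '[[[0,0,0,-0.25,0.24,-2,100],[0,0,0,0,0,-2.2,100],[0,0,0,0,0,-2.2,100],[0,0,0,0,0,-1.9,100],[0,0,0,0,0,0,100],[0,0,0,0,0,0,10],[0,0,0,0,0,0,0],[0,0,0,0,0,0,0],[0,0,0,0,0,0,0],[0,0,0,0,0,0,0]]]' 60
python3 -c "from m import *;tool()"
```

```text
time_s: 2.85
tcp_pos: [0.6437, 0.2594, 0.2091]
orientation: [1.95, 2.459, 0.007]
force: [15.8, 3.9, -4.7]
gripper_width: 0.131
t 2.85 tcp mm [643.7 259.4 209.1] jaw yaw 13.2 toolz [ 0.005  0.002 -1.   ] F [15.8  3.9 -4.7] g 0.131 q6 0.07
```

```bash
python3 -m creep '[[[0,0,0,0.25,0,0,0],[0,0,-0.056,0.02,0,0,0],[0,0,-0.056,0.02,0,0,0],[0,0,-0.056,0.02,0,0,0],[0,0,-0.056,0.02,0,0,0],[0,0,-0.056,0.02,0,0,0],[0,0,-0.056,0.02,0,0,0],[0,0,-0.056,0.02,0,0,0],[0,0,-0.056,0.02,0,0,0],[0,0,-0.056,0.01,0,0,0],[0,0,-0.056,0.01,0,0,0],[0,0,-0.056,0,0,0,0],[0,0,-0.056,0,0,0,0],[0,0,0,0,0,0,0],[0,0,0,0,0,0,0]]]' 60
python3 -c "from m import *;tool()"
```

```text
time_s: 4.72
tcp_pos: [0.6453, 0.2594, 0.209]
orientation: [-2.654, -1.68, -0.001]
force: [-3.9, 2.5, 7.2]
gripper_width: 0.126
t 4.72 tcp mm [645.3 259.4 209. ] jaw yaw -25.3 toolz [-0.     0.001 -1.   ] F [-3.9  2.5  7.2] g 0.126 q6 0.74
```

```bash
python3 -m creep '[[[0.0474,-0.0224,0,-0.086,-0.182,0.02,0],[0.0474,-0.0224,0,-0.086,-0.182,0.01,0],[0.0474,-0.0224,0,-0.086,-0.182,0,0],[0.0474,-0.0224,0,-0.086,-0.182,-0.02,0],[0.0474,-0.0224,0,-0.086,-0.182,-0.03,0],[0.0474,-0.0224,0,-0.086,-0.182,-0.05,0],[0.0474,-0.0224,0,-0.086,-0.182,-0.06,0],[0.0474,-0.0224,0,-0.086,-0.182,-0.07,0],[0,0,0,0,0,0,0],[0,0,0,0,0,0,0],[0,0,0,0,0,0,0]]]' 60
python3 - <<'E'
from m import *
tool()
im,d=camera("side"); w=pts("side",d); cv2.imwrite("pics/s2.png",im[...,::-1]); np.savez("s2.npz",im=im,w=w)
E
```

```text
time_s: 6.1
tcp_pos: [0.6384, 0.2446, 0.2062]
orientation: [-2.426, -1.536, -0.515]
force: [-2.3, 3.7, -0.8]
gripper_width: 0.129
t 6.1 tcp mm [638.4 244.6 206.2] jaw yaw -25.3 toolz [ 0.173  0.368 -0.913] F [-2.3  3.7 -0.8] g 0.129 q6 0.33
```

View pics/s2.png

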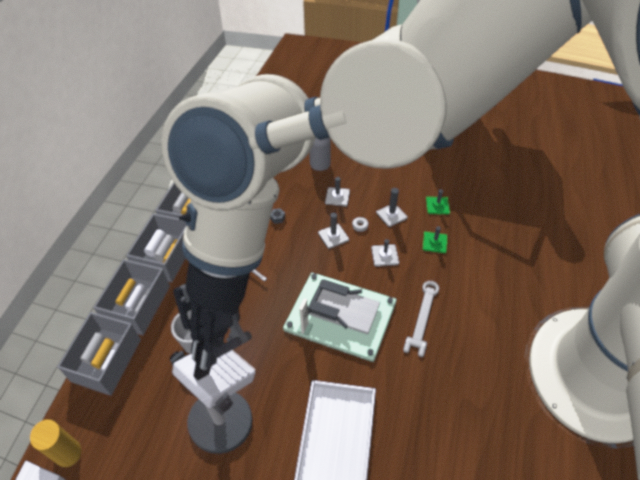

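The gripper holds the fin and the head (215,375) now points at the tester, tipped forward. Next I check the plane fit, then release and retreat along the tool axis.

```bash
python3 - <<'E'
from m import *
z=np.load("s2.npz");im=z["im"].astype(int);w=z["w"]
m=np.zeros((480,640),bool);m[345:410,170:260]=1
hm=m&(im.min(-1)>170)&(w[...,2]>.12);p=w[hm]
for _ in range(3):
    c=p.mean(0);n=np.linalg.svd(p-c,full_matrices=False)[2][2];n*=np.sign(n[2]);r=abs((p-c)@n);p=p[r<.004]
print(c,n.round(3),"tilt",np.degrees(np.arccos(n[2])),"yaw",np.degrees(np.arctan2(n[1],n[0])),len(p))
E
python3 -m creep '[[[0,0,0,0,0,0,100],[0,0,0,0,0,0,100],[0,0,0,0,0,0,100],[0,0,0,0,0,0,100],[0,0,0,-0.4,-0.9,2.2,100],[0,0,0,-0.4,-0.9,2.2,100],[0,0,0,-0.4,-0.9,2.2,100],[0,0,0,-0.4,-0.9,2.2,100],[0,0,0,0,0,0,100]]]' 60
```

```text
[0.62399081 0.23797212 0.16998309] [-0.171 -0.352  0.92 ] tilt 23.044928271747125 yaw -115.84140753876801 1313
time_s: 7.28
tcp_pos: [0.6234, 0.2079, 0.296]
orientation: [-2.428, -1.537, -0.52]
force: [-0.5, -0.7, -0.4]
gripper_width: 0.996
```

```bash
python3 -m creep '[[[-0.0758,0.0358,0,-1,-2,0,100],[-0.0758,0.0358,0,-1.5,-3.5,0,100],[-0.0758,0.0358,0,-1.6,-3.6,0,100],[-0.0758,0.0358,0,-1.6,-3.6,0,100],[-0.0758,0.0358,0,-2,-4.2,0,100],[0,0,0.097,-2,-4.2,0,100],[0,0,0.097,-2,-4.2,0,100],[0,0,0.097,-2,-4.2,-1,100],[0,0,0.097,-2,-4.2,-2,100],[0,0,0.097,-2,-4.1,-2,100],[0,0,0.097,0,0,-2,100],[0,0,0.097,0,0,-2,100],[0,0,0.097,0,0,0,100],[0,0,0,0,0,0,100]]]' 60
python3 - <<'E'
from m import *
s,R=tool()
P=camera_params("wrist");im,d=camera("wrist");w=pts("wrist",d,P);cv2.imwrite("pics/w3.png",im[...,::-1]);np.savez("w3.npz",im=im,w=w)
im,d=camera("top");w=pts("top",d);np.savez("top3.npz",im=im,w=w);cv2.imwrite("pics/top3.png",im[...,::-1])
E
```

```text
time_s: 9.02
tcp_pos: [0.4456, -0.1694, 0.2035]
orientation: [-1.821, -2.559, -0.0]
force: [0.6, -0.7, -0.5]
gripper_width: 0.999
t 9.03 tcp mm [ 445.6 -169.4  203.5] jaw yaw 19.1 toolz [-0.001  0.001 -1.   ] F [ 0.6 -0.7 -0.5] g 0.999 q6 -0.82
```

View pics/w3.png

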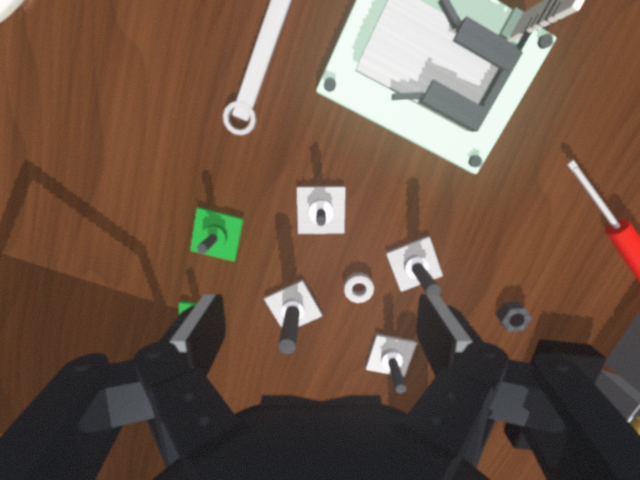

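View pics/top3.png

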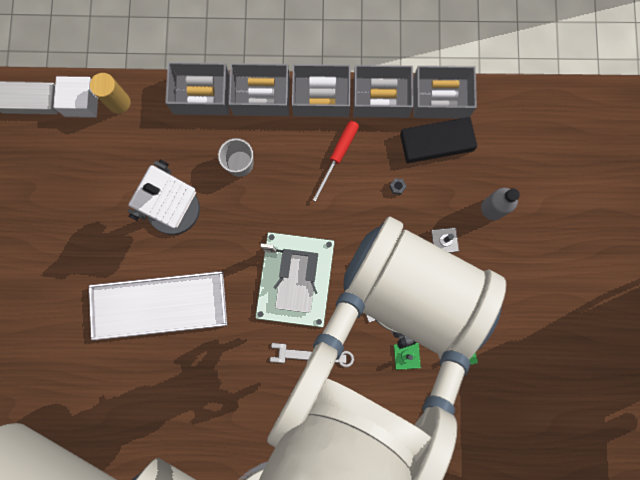

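The wrist view shows part1 at (321,210), square to the camera, with the other parts at (415,263), (293,305) and (391,355). The top view shows the lamp head now pointing down-right at the nest. I'll measure both.

```bash
cat >> m.py <<'E'
def findparts(name,im,P,win=None):
    "white squares 50 mm on plane z=6mm"
    m=((im.min(-1)>150)&(im.max(-1).astype(int)-im.min(-1)<40)).astype(np.uint8)
    m=cv2.morphologyEx(m,cv2.MORPH_CLOSE,np.ones((3,3),np.uint8)); out=[]
    for c in cv2.findContours(m,cv2.RETR_EXTERNAL,cv2.CHAIN_APPROX_NONE)[0]:
        if cv2.contourArea(c)<150: continue
        p=ray_plane(name,c.reshape(-1,2),.006,P)[:,:2]
        r=cv2.minAreaRect((p*1000).astype(np.float32))
        if 42<min(r[1]) and max(r[1])<60: out.append(np.round([*r[0],*r[1],r[2]],1).tolist())
    return out
E
python3 - <<'E'
from m import *
P=camera_params("wrist")
z=np.load("w3.npz");im=z["im"];w=z["w"]
print(findparts("wrist",im,P))
z=np.load("top3.npz");im=z["im"].astype(int);w=z["w"]
print("cup/oil",w[160,239].round(3))
m=np.zeros((480,640),bool);m[160:232,125:205]=1
hm=m&(im.min(-1)>190)&(w[...,2]>.12);p=w[hm]
for _ in range(3):
    c=p.mean(0);n=np.linalg.svd(p-c,full_matrices=False)[2][2];n*=np.sign(n[2]);r=abs((p-c)@n);p=p[r<.004]
print(c,n.round(3),"tilt",np.degrees(np.arccos(n[2])),"yaw",np.degrees(np.arctan2(n[1],n[0])),len(p))
E
```

```text
[[585.2, -315.4, 49.4, 51.3, 5.8], [452.7, -289.5, 51.0, 50.5, 45.3], [564.4, -195.1, 50.5, 50.7, 41.8], [446.0, -171.0, 50.4, 49.6, 19.0]]
cup/oil [0.753 0.124 0.002]
[0.63267252 0.22555089 0.16637065] [-0.178 -0.39   0.903] tilt 25.39567481189351 yaw -114.5603782066569 1734
```

```bash
python3 -m creep '[[[0,0,0,0.04,-0.09,-3.5,100],[0,0,0,0,0,-3.5,100],[0,0,0,0,0,-3.5,100],[0,0,0,0,0,-3.5,100],[0,0,0,0,0,-2.5,100],[0,0,0,0,0,-1.9,100],[0,0,0,0,0,0,100],[0,0,0,0,0,0,0],[0,0,0,0,0,0,0],[0,0,0,0,0,0,0],[0,0,0,0,0,0,0],[0,0,0,0,0,0,0],[0,0,0,0,0,0,0]]]' 90; python3 -c "from m import *;tool()"
```

```text
time_s: 10.75
tcp_pos: [0.4463, -0.1706, 0.0206]
orientation: [1.821, 2.559, 0.001]
force: [-0.5, 1.0, 9.1]
gripper_width: 0.088
t 10.75 tcp mm [ 446.3 -170.6   20.6] jaw yaw 19.1 toolz [ 0.001  0.    -1.   ] F [-0.5  1.   9.1] g 0.088 q6 -0.82
```

```bash
python3 -m creep '[[[0,0,0,0,0,1,0],[0,0,0,0,0,2,0],[0,0,0,0,0,2,0],[0,0,-0.055,0,0.7,1,0],[0,0,-0.055,0.15,2,0,0],[0,0,-0.055,0.25,2.8,0,0],[0,0,-0.055,0.25,2.8,0,0],[0,0,-0.055,0.25,2.8,0,0],[0,0,-0.055,0.25,2.8,0,0],[0,0,-0.055,0.25,2,0,0],[0,0,-0.055,0,0.85,0,0],[0,0,0,0,0,0,0],[0,0,0,0,0,0,0]]]'
python3 - <<'E'
from m import *
tool()
P=camera_params("wrist");im,d=camera("wrist");cv2.imwrite("pics/w4.png",im[...,::-1]);np.savez("w4.npz",im=im,w=pts("wrist",d,P))
E
```

```text
time_s: 12.38
tcp_pos: [0.4602, -0.0034, 0.0805]
orientation: [2.335, 2.102, 0.001]
force: [0.4, -0.8, -1.0]
gripper_width: 0.089
t 12.38 tcp mm [460.2  -3.4  80.5] jaw yaw -6.0 toolz [ 0.  0. -1.] F [ 0.4 -0.8 -1. ] g 0.089 q6 -0.03
```

View pics/w4.png

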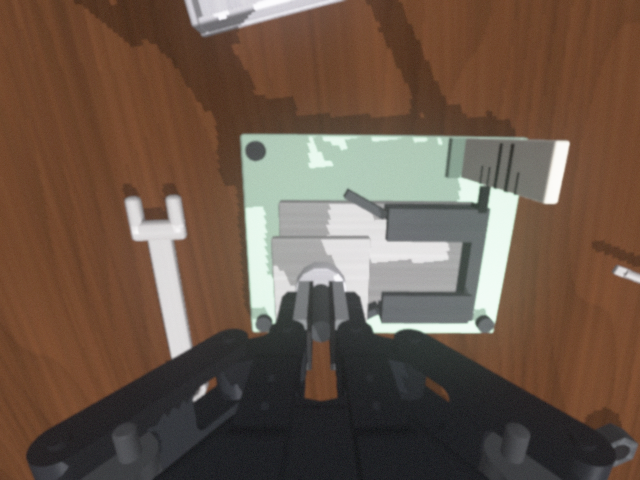

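The part hangs square at the apron and the lips are clear: the upper one spans (386,205)-(487,240), the lower one (382,293)-(473,323). Ray-casting these edges refines the nest pose.

Run:
```python
from m import *
P=camera_params("wrist"); f=lambda l,z:(ray_plane("wrist",l,z,P)[:,:2]*1000).round(1)
a=f([(387,240),(458,241),(383,293),(465,294)],.045); print("inner lips",a.tolist())
for i,j in((0,1),(2,3)): e=a[j]-a[i];print(np.degrees(np.arctan2(e[1],e[0])))
print("gap",np.linalg.norm(a[0]-a[2]))
print("front mid",(a[0]+a[2])/2)
b=f([(242,135),(530,137),(494,333),(248,333)],.012);print("plate",b.tolist(),b.mean(0))
print("foot tl/tr",f([(272,238),(369,238)],.066).tolist(), "apron corner",f([(279,202)],.03))
w=np.load("w4.npz")["w"]; print("lip z",w[222,430],w[308,430],"apron",w[215,300],"foot",w[255,300])
```

```text
inner lips [[499.4, 9.7], [539.9, 4.8], [495.4, -23.3], [544.7, -29.4]]
-6.898551996560612
-7.053486074562182
gap 33.24154027718932
front mid [497.4  -6.8]
plate [[419.7, 75.8], [597.7, 56.5], [581.7, -82.8], [399.6, -62.9]] [499.675  -3.35 ]
foot tl/tr [[438.5, 23.9], [486.8, 18.8]] apron corner [[439.2  35.2]]
lip z [0.5236084  0.01814961 0.04601846] [ 0.52359627 -0.03655851  0.04489901] apron [0.45078231 0.02637358 0.03150235] foot [0.45132904 0.01371456 0.06644473]
```

```bash
python3 -m creep '[[[0,0,-0.01,0,0.08,-1.3,0],[0,0,0,0,0,-1.2,0],[0,0,0,0,0,-0.2,0],[0,0,0,0,0,0,0],[0,0,0,0,0,0,0]]]'; python3 -m creep '[[[0,0,0,0,0,-0.1,0],[0,0,0,0,0,-0.1,0],[0,0,0,0,0,0,0],[0,0,0,0,0,0,0]]]'
```

```text
time_s: 13.05
tcp_pos: [0.4603, -0.0023, 0.0534]
orientation: [2.346, 2.089, 0.001]
force: [-0.1, -0.2, -1.8]
gripper_width: 0.086
time_s: 13.55
tcp_pos: [0.4602, -0.0023, 0.0513]
orientation: [-2.346, -2.089, -0.0]
force: [0.6, -0.4, -1.0]
gripper_width: 0.086
```

```bash
python3 -m creep '[[[0,0,0,0.6,-0.069,0,0],[0,0,0,0.6,-0.069,0,0],[0,0,0,0.6,-0.069,0,0],[0,0,0,0.6,-0.069,0,0],[0,0,0,0.6,-0.069,0,0],[0,0,0,0,0,0,0]]]';python3 -m creep '[[[0,0,0,0.6,-0.069,0,0],[0,0,0,0.6,-0.069,0,0],[0,0,0,0.6,-0.069,0,0],[0,0,0,0.6,-0.069,0,0],[0,0,0,0.5,-0.06,0,0],[0,0,0,0,0,0,0],[0,0,0,0,0,0,0]]]'
```

```text
time_s: 14.3
tcp_pos: [0.4907, -0.0058, 0.0512]
orientation: [2.346, 2.089, 0.001]
force: [-0.1, -0.1, -2.7]
gripper_width: 0.09
time_s: 15.18
tcp_pos: [0.5189, -0.0091, 0.0512]
orientation: [-2.346, -2.089, 0.0]
force: [-0.9, -0.1, -1.8]
gripper_width: 0.087
```

```bash
python3 -m creep '[[[0,0,0,0,0,0.3,0],[0,0,0,0,0,0.3,0],[0,0,0,0,0,0.2,0],[0,0,0,0,0,0.2,0],[0,0,0,0,0,0,0],[0,0,0,0,0,0,0]]]' 100; python3 -c "from m import *;tool()"
```

```text
time_s: 15.92
tcp_pos: [0.5188, -0.009, 0.0611]
orientation: [-2.346, -2.088, 0.0]
force: [-2.9, 0.7, -8.3]
gripper_width: 0.079
t 15.93 tcp mm [518.8  -9.   61.1] jaw yaw -6.6 toolz [-0.001  0.    -1.   ] F [-2.9  0.7 -8.3] g 0.079 q6 -0.02
```

```bash
python3 -m creep '[[[0,0,0,0,0,0.2,0],[0,0,0,0,0,0.2,0],[0,0,0,0,0,0.2,0],[0,0,0,0,0,0.15,0],[0,0,0,0,0,0.1,0],[0,0,0,0,0,0,0],[0,0,0,0,0,0,0]]]' 100
python3 - <<'E'
from m import *
tool()
out=[]
for n in("wrist","side"):
    P=camera_params(n);im,d=camera(n);w=pts(n,d,P);np.savez(n+"5.npz",im=im,w=w)
    out.append(im)
cv2.imwrite("pics/p5.png",np.hstack([out[0][100:340,240:600],cv2.resize(out[1][260:370,270:410],None,fx=2.18,fy=2.18)])[...,::-1])
w=np.load("wrist5.npz")["w"]
print(w[215:235:5,430],w[308,430])
E
```

```text
time_s: 16.8
tcp_pos: [0.5188, -0.009, 0.0696]
orientation: [-2.346, -2.089, 0.0]
force: [-4.9, 2.1, -15.5]
gripper_width: 0.081
t 16.8 tcp mm [518.8  -9.   69.6] jaw yaw -6.6 toolz [-0.001  0.    -1.   ] F [ -4.9   2.1 -15.5] g 0.081 q6 -0.02
[[5.89509072e-01 9.62977196e-03 1.24429113e-02]
 [5.89224753e-01 6.60244120e-03 1.31424508e-02]
 [5.89131054e-01 3.38022306e-03 1.32270601e-02]
 [5.89044159e-01 1.24514433e-04 1.32914130e-02]] [ 0.59235304 -0.06377618 -0.00084534]
```

View pics/p5.png

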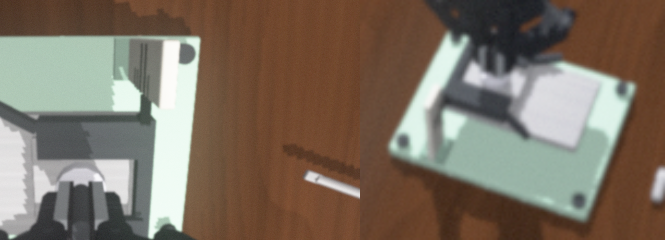

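```bash
python3 -m creep '[[[0,0,0,0,0,0,0],[0,0,0,0,0,0,0],[0,0,0,0,0,0,0],[0,0,0,0,0,0,0],[0,0,0,0,0,0,0],[0,0,0,0,0,0,0],[0,0,0,0,0,0,0],[0,0,0,0,0,0,0]]]'
python3 - <<'E'
from m import *
w=np.load("wrist5.npz")["w"];s=np.load("side5.npz")["w"]
print("lip",w[232:244:4,300:380:20,2].round(4).tolist(),"apron side",s[302:312:4,355:372:6,2].round(4).tolist())
E
```

```text
time_s: 17.9
tcp_pos: [0.5188, -0.009, 0.0696]
orientation: [-2.346, -2.088, 0.0]
force: [-5.2, 1.0, -14.9]
gripper_width: 0.083
lip [[0.0612, 0.0612, 0.0616, 0.0617], [0.0613, 0.06, 0.062, 0.0615], [0.0621, 0.0618, 0.0616, 0.0617]] apron side [[0.0424, 0.0439, 0.0415], [0.045, 0.0452, 0.0446], [0.046, 0.0439, 0.0467]]
```

```bash
python3 -m creep '[[[0,0,0,0,0,-0.2,0],[0,0,0,0,0,-0.2,0],[0,0,0,0,0,-0.3,0],[0,0,0,0,0,-0.3,0],[0,0,0,0,0,-0.3,0],[0,0,0,0,0,-0.3,0],[0,0,0,0,0,-0.2,0],[0,0,0,0,0,-0.05,0],[0,0,0,0,0,0,0],[0,0,0,0,0,0,0]]]'; python3 -m creep '[[[0,0,0,-0.3,0.035,0,0],[0,0,0,-0.8,0.092,0,0],[0,0,0,-1,0.115,0,0],[0,0,0,-1,0.115,0,0],[0,0,0,-1,0.115,0,0],[0,0,0,-1,0.115,0,0],[0,0,0,-0.9,0.115,0,0],[0,0,0,0,0,0,0]]]'
```

```text
time_s: 19.15
tcp_pos: [0.5194, -0.0091, 0.0514]
orientation: [2.346, 2.089, 0.001]
force: [-0.1, 0.6, -1.5]
gripper_width: 0.081
time_s: 20.15
tcp_pos: [0.4584, -0.002, 0.0513]
orientation: [-2.346, -2.089, 0.0]
force: [-0.7, 0.5, -1.7]
gripper_width: 0.084
```

```bash
python3 -m creep '[[[0,0,0,0,0,1,0],[0,0,0,0,0,2,0],[0,0,0,0,1,2,0],[0,0,0.03,-0.2,3,0,0],[0,0,0.03,-0.3,4,0,0],[0,0,0.03,-0.3,4.5,0,0],[0,0,0.03,-0.4,4.5,0,0],[0,0,0.03,-0.4,4.5,0,0],[0,0,0.03,-0.4,4.5,0,0],[0,0,0.03,-0.4,4.5,0,0],[0,0,0.026,-0.3,3.5,0,0],[0,0,0,0,2,0,0],[0,0,0,0,0.65,-1,0],[0,0,0,0,0,-2,0],[0,0,0,0,0,-2.3,0],[0,0,0,0,0,-1.5,0],[0,0,0,0,0,-0.8,0],[0,0,0,0,0,0,0],[0,0,0,0,0,0,0]]]'; python3 -c "from m import *;tool()"
```

```text
time_s: 22.52
tcp_pos: [0.4324, 0.3644, 0.0255]
orientation: [-2.085, -2.35, -0.001]
force: [-0.2, -0.7, -1.4]
gripper_width: 0.084
t 22.52 tcp mm [432.4 364.4  25.5] jaw yaw 6.9 toolz [ 0.     0.001 -1.   ] F [-0.2 -0.7 -1.4] g 0.084 q6 0.47
```

```bash
python3 -m creep '[[[0,0,0,0,0,-0.1,0],[0,0,0,0,0,0,0],[0,0,0,0,0,0,60],[0,0,0,0,0,0,60],[0,0,0,0,0,0,60],[0,0,0,0,0,2,60],[0,0,0,0,0,4,100],[0,0,0,0,-2,4,100],[0,0,0,1,-4,4,100],[0,0,0,1,-5,3,100],[0,0,0,1,-6,0,100],[0,0,0,1,-6,0,100],[0,0,0,1,-6,0,100],[0,0,0,1,-6,0,100],[0,0,0,1,-6,0,100],[0,0,0,1,-6,0,100],[0,0,0,1,-6,0,100],[0,0,0,0,-4,0,100],[0,0,0,0,0,0,100]]]'
python3 - <<'E'
from m import *
tool()
P=camera_params("wrist");im,d=camera("wrist");print(findparts("wrist",im,P))
n="top";P=camera_params(n);im,d=camera(n);np.savez("top6.npz",im=im,w=pts(n,d,P));print("top",findparts(n,im,P))
w=np.load("top6.npz")["w"];p=w[260:350,80:235].reshape(-1,3);p=p[p[:,2]>.035];print("tray pin",np.nanmean(p,0),np.nanmax(p[:,2]),len(p))
E
```

```text
time_s: 24.9
tcp_pos: [0.5221, -0.2082, 0.194]
orientation: [2.088, 2.347, 0.0]
force: [0.5, 0.7, -0.8]
gripper_width: 1.0
t 24.9 tcp mm [ 522.1 -208.2  194. ] jaw yaw 6.7 toolz [ 0. -0. -1.] F [ 0.5  0.7 -0.8] g 1.0 q6 -0.6
[[585.0, -314.3, 49.9, 49.4, 6.6], [452.7, -288.7, 50.5, 50.7, 46.0], [563.8, -194.4, 50.4, 50.3, 42.1]]
top [[453.0, -287.2, 49.7, 48.5, 45.3]]
tray pin [0.39977664 0.0753997  0.78940186] 0.8302525855002649 1317
```

```bash
python3 -m creep '[[[0,0,0,3.1,-5.2,0,100],[0,0,0,3.2,-5.3,0,100],[0,0,0,0,0,-2,100],[0,0,0,0,0,-3.5,100],[0,0,0,0,0,-3.5,100],[0,0,0,0,0,-3.5,100],[0,0,0,0,0,-2.7,100],[0,0,0,0,0,-1.5,100],[0,0,0,0,0,0,100],[0,0,0,0,0,0,0],[0,0,0,0,0,0,0],[0,0,0,0,0,0,0],[0,0,0,0,0,0,0],[0,0,0,0,0,0,0],[0,0,0,0,0,0,0]]]' 100; python3 -c "from m import *;tool()"
```

```text
time_s: 26.88
tcp_pos: [0.5854, -0.3107, 0.0278]
orientation: [2.084, 2.35, 0.001]
force: [-0.6, 0.5, 5.6]
gripper_width: 0.108
t 26.88 tcp mm [ 585.4 -310.7   27.8] jaw yaw 6.9 toolz [ 0.001 -0.    -1.   ] F [-0.6  0.5  5.6] g 0.108 q6 -0.7
```

```bash
python3 -m creep '[[[0,0,0,0,0,1,0],[0,0,0,0,0,2.5,0],[0,0,0,0,0,3,0],[0,0,0,-1,1.5,2.5,0],[0,0,-0.03,-1.6,3.5,0,0],[0,0,-0.03,-1.6,4,0,0],[0,0,-0.03,-1.6,4,0,0],[0,0,-0.03,-1.6,4,0,0],[0,0,-0.03,-1.6,4,0,0],[0,0,-0.03,-1.6,4,0,0],[0,0,-0.03,-1.3,3.5,-1,0],[0,0,-0.026,-0.6,2.3,-1.5,0],[0,0,0,0,0.3,-0.5,0],[0,0,0,0,0,0,0],[0,0,0,0,0,0,0]]]' 100
python3 - <<'E'
from m import *
tool()
P=camera_params("wrist");im,d=camera("wrist");np.savez("w7.npz",im=im,w=pts("wrist",d,P));cv2.imwrite("pics/w7.png",im[...,::-1])
E
```

```text
time_s: 28.75
tcp_pos: [0.4609, -0.0004, 0.0877]
orientation: [2.346, 2.088, 0.001]
force: [-0.2, -1.0, -1.8]
gripper_width: 0.106
t 28.75 tcp mm [ 4.609e+02 -4.000e-01  8.770e+01] jaw yaw -6.7 toolz [ 0.001  0.    -1.   ] F [-0.2 -1.  -1.8] g 0.106 q6 -0.01
```

View pics/w7.png

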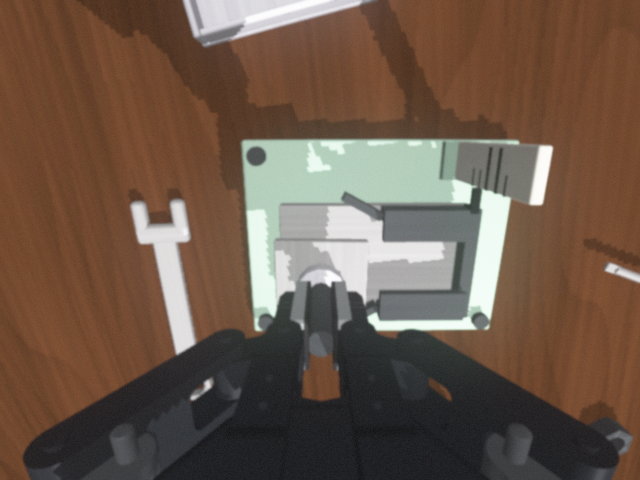

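Part2 hangs square over the apron; the foot's far edge runs from (275,239) to (368,240). I'll compute its centre.

Run:
```python
from m import *
P=camera_params("wrist"); f=lambda l,z:(ray_plane("wrist",l,z,P)[:,:2]*1000)
w=np.load("w7.npz")["w"]; im=np.load("w7.npz")["im"]
z=w[255:262,285:300,2]; print("foot z",np.nanmedian(z))
a=f([(275,239),(368,240)],np.nanmedian(z)); e=a[1]-a[0]; e/=np.linalg.norm(e); print(a,np.linalg.norm(a[1]-a[0]),"yaw",np.degrees(np.arctan2(e[1],e[0]))); print("centre",a.mean(0)+25*np.array([e[1],-e[0]]))
b=f([(384,241),(380,290)],.045);print("lips front mid",b.mean(0))
```

```text
foot z 0.06678251108145819
[[439.64162537  24.74784559]
 [487.76053325  18.52337012]] 48.519824720815095 yaw -7.370630936868012
centre [460.49389776  -3.15781843]
lips front mid [497.38792409  -6.29811402]
```

```bash
python3 -m creep '[[[0,0,0,0,0.07,-1.2,0],[0,0,0,0,0,-1.2,0],[0,0,0,0,0,-0.4,0],[0,0,0,0,0,-0.1,0],[0,0,0,0,0,0,0],[0,0,0,0,0,0,0]]]';python3 -m creep '[[[0,0,0,0.5,-0.058,0,0],[0,0,0,0.8,-0.092,0,0],[0,0,0,0.8,-0.092,0,0],[0,0,0,0.6,-0.07,0,0],[0,0,0,0.3,-0.035,0,0],[0,0,0,0,0,0,0]]]'
```

```text
time_s: 29.55
tcp_pos: [0.4603, 0.0011, 0.0585]
orientation: [2.346, 2.089, 0.001]
force: [-0.5, -0.4, -2.5]
gripper_width: 0.11
time_s: 30.3
tcp_pos: [0.4902, -0.0023, 0.0582]
orientation: [-2.346, -2.089, -0.0]
force: [0.4, -0.5, -1.7]
gripper_width: 0.111
```

```bash
python3 -m creep '[[[0,0,0,0.6,-0.069,0,0],[0,0,0,0.8,-0.092,0,0],[0,0,0,0.8,-0.092,0,0],[0,0,0,0.6,-0.07,0,0],[0,0,0,0,0,0,0],[0,0,0,0,0,0,0]]]'
```

```text
time_s: 31.05
tcp_pos: [0.5179, -0.0055, 0.0582]
orientation: [-2.346, -2.089, 0.0]
force: [-0.1, -0.7, -1.2]
gripper_width: 0.108
```

```bash
python3 -m creep '[[[0,0,0,0,0,0.3,0],[0,0,0,0,0,0.3,0],[0,0,0,0,0,0.2,0],[0,0,0,0,0,0.2,0],[0,0,0,0,0,0,0],[0,0,0,0,0,0,0]]]' 110; python3 -m creep '[[[0,0,0,0,0,0.2,0],[0,0,0,0,0,0.2,0],[0,0,0,0,0,0.2,0],[0,0,0,0,0,0.15,0],[0,0,0,0,0,0.1,0],[0,0,0,0,0,0,0],[0,0,0,0,0,0,0]]]'
```

```text
time_s: 31.8
tcp_pos: [0.5177, -0.0055, 0.0681]
orientation: [-2.346, -2.088, 0.0]
force: [-3.7, 0.2, -8.3]
gripper_width: 0.106
time_s: 32.67
tcp_pos: [0.5178, -0.0055, 0.0766]
orientation: [-2.346, -2.089, 0.0]
force: [-4.0, 0.5, -14.4]
gripper_width: 0.102
```

```bash
python3 - <<'E'
from m import *
n="wrist";P=camera_params(n);im,d=camera(n);w=pts(n,d,P)
s=im.max(-1)<110
m=(w[...,2]>.04)&(w[...,2]<.075)&s; m[330:]=0
print("lip z",np.nanmedian(w[m][:,2]),m.sum(), w[232:244:4,300:380:20,2].round(4).tolist())
E
python3 -m creep '[[[0,0,0,0,0,0,0],[0,0,0,0,0,0,0],[0,0,0,0,0,0,0],[0,0,0,0,0,0,0],[0,0,0,0,0,0,0],[0,0,0,0,0,0,0],[0,0,0,0,0,0,0],[0,0,0,0,0,0,0]]]'
```

```text
lip z 0.06097908845107433 3963 [[0.0613, 0.061, 0.0605, 0.0617], [0.0614, 0.0624, 0.0615, 0.0615], [0.0611, 0.0615, 0.0613, 0.0622]]
time_s: 33.72
tcp_pos: [0.5178, -0.0055, 0.0766]
orientation: [-2.346, -2.088, 0.0]
force: [-5.5, -0.1, -14.8]
gripper_width: 0.105
```

```bash
python3 -m creep '[[[0,0,0,0,0,-0.2,0],[0,0,0,0,0,-0.2,0],[0,0,0,0,0,-0.3,0],[0,0,0,0,0,-0.3,0],[0,0,0,0,0,-0.3,0],[0,0,0,0,0,-0.3,0],[0,0,0,0,0,-0.2,0],[0,0,0,0,0,-0.05,0],[0,0,0,0,0,0,0],[0,0,0,0,0,0,0]]]'; python3 -m creep '[[[0,0,0,-0.3,0.035,0,0],[0,0,0,-0.8,0.092,0,0],[0,0,0,-1,0.115,0,0],[0,0,0,-1,0.115,0,0],[0,0,0,-1,0.115,0,0],[0,0,0,-1,0.115,0,0],[0,0,0,-0.9,0.115,0,0],[0,0,0,0,0,0,0]]]'
```

```text
time_s: 34.98
tcp_pos: [0.5184, -0.0056, 0.0584]
orientation: [2.346, 2.089, 0.001]
force: [-0.7, 0.5, -2.0]
gripper_width: 0.103
time_s: 35.98
tcp_pos: [0.4574, 0.0016, 0.0583]
orientation: [-2.346, -2.089, 0.0]
force: [0.5, -0.2, -1.9]
gripper_width: 0.103
```

```bash
python3 -m creep '[[[0,0,0,0,0,1,0],[0,0,0,0,0,2,0],[0,0,0,0,1,2,0],[0,0,0.03,-0.2,3,0,0],[0,0,0.03,-0.3,4,0,0],[0,0,0.03,-0.3,4.5,0,0],[0,0,0.03,-0.4,4.5,0,0],[0,0,0.03,-0.4,4.5,0,0],[0,0,0.03,-0.3,4.5,0,0],[0,0,0.03,0,3,0,0],[0,0,0.026,0,1.6,0,0],[0,0,0,0,0,0,0],[0,0,0,0,0,-1,0],[0,0,0,0,0,-2,0],[0,0,0,0,0,-2.3,0],[0,0,0,0,0,-1.5,0],[0,0,0,0,0,-0.8,0],[0,0,0,0,0,0,0],[0,0,0,0,0,0,0]]]'; python3 -c "from m import *;tool()"
```

```text
time_s: 38.35
tcp_pos: [0.4394, 0.3074, 0.0325]
orientation: [2.084, 2.35, 0.001]
force: [0.6, -0.4, -1.4]
gripper_width: 0.108
t 38.35 tcp mm [439.4 307.4  32.5] jaw yaw 6.9 toolz [ 0.  0. -1.] F [ 0.6 -0.4 -1.4] g 0.108 q6 0.38
```

```bash
python3 -m creep '[[[0,0,0,0,0,-0.1,0],[0,0,0,0,0,0,0],[0,0,0,0,0,0,60],[0,0,0,0,0,0,60],[0,0,0,0,0,0,60],[0,0,0,0,0,2,60],[0,0,0,0,0,4,100],[0,0,0,0,-2,4,100],[0,0,0,1,-4,4,100],[0,0,0.061,1,-5,3,100],[0,0,0.061,1,-6,0,100],[0,0,0.061,1,-6,0,100],[0,0,0.061,1,-6,0,100],[0,0,0.061,1,-6,0,100],[0,0,0.061,1,-6,0,100],[0,0,0.061,0.5,-5,0,100],[0,0,0.061,0,-2,0,100],[0,0,0.061,0,0,0,100],[0,0,0.061,0,0,0,100],[0,0,0,0,0,0,100]]]'
python3 - <<'E'
from m import *
tool()
n="wrist";P=camera_params(n);im,d=camera(n);print(findparts(n,im,P))
n="top";P=camera_params(n);im,d=camera(n);print("top",findparts(n,im,P));cv2.imwrite("pics/top8.png",im[...,::-1])
w=pts(n,d,P);p=w[260:350,80:235].reshape(-1,3);p=p[(p[:,2]>.03)&(p[:,2]<.1)];
for l,h in((.2,.335),(.335,.45)): q=p[(p[:,1]>l)&(p[:,1]<h)]; print(len(q),q.max(0).round(4),q[q[:,2]>q[:,2].max()-.006].mean(0).round(4)) if len(q) else 0
E
```

```text
time_s: 40.85
tcp_pos: [0.514, -0.1726, 0.2012]
orientation: [-1.283, -2.867, -0.0]
force: [0.8, 0.2, 0.2]
gripper_width: 0.997
t 40.85 tcp mm [ 514.  -172.6  201.2] jaw yaw 41.8 toolz [-0.  0. -1.] F [0.8 0.2 0.2] g 0.997 q6 -1.16
[[563.9, -194.4, 49.9, 48.7, 41.8], [452.5, -288.8, 50.6, 50.4, 45.8]]
top [[453.0, -287.2, 49.7, 48.5, 45.3]]
60 [0.4458 0.3096 0.0676] [0.4402 0.3036 0.0645]
41 [0.4364 0.3713 0.0577] [0.4328 0.3656 0.0541]
```

View pics/top8.png

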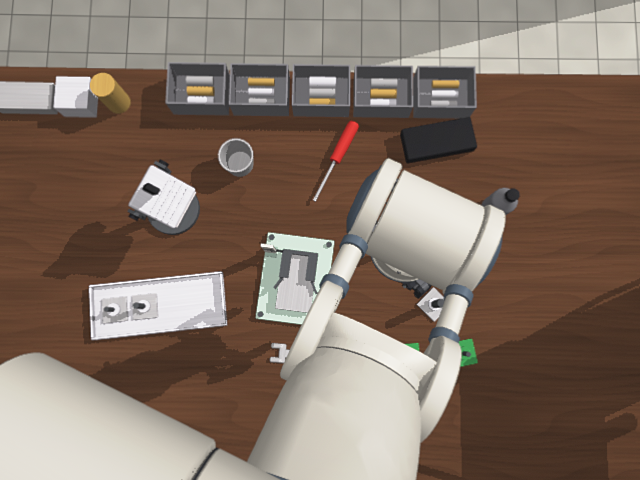

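Parts 1 and 2 stand upright in the tray at (113,309) and (143,306), and the lamp is unmoved. On to part3.

```bash
python3 -m creep '[[[0,0,0,3,-1.3,0,100],[0,0,0,1.99,-0.88,0,100],[0,0,0,0,0,-2,100],[0,0,0,0,0,-3.5,100],[0,0,0,0,0,-3.5,100],[0,0,0,0,0,-3.5,100],[0,0,0,0,0,-2.5,100],[0,0,0,0,0,-1.5,100],[0,0,0,0,0,0,100],[0,0,0,0,0,0,0],[0,0,0,0,0,0,0],[0,0,0,0,0,0,0],[0,0,0,0,0,0,0],[0,0,0,0,0,0,0],[0,0,0,0,0,0,0]]]' 110; python3 -c "from m import *;tool()"
```

```text
time_s: 42.82
tcp_pos: [0.5643, -0.1944, 0.0367]
orientation: [1.282, 2.868, 0.0]
force: [-0.6, 1.6, 7.1]
gripper_width: 0.132
t 42.83 tcp mm [ 564.3 -194.4   36.7] jaw yaw 41.8 toolz [ 0.  0. -1.] F [-0.6  1.6  7.1] g 0.132 q6 -1.16
```

```bash
python3 -m creep '[[[0,0,0,0,0,1,0],[0,0,0,0,0,2.5,0],[0,0,0,0,0,2.5,0],[0,0,-0.07,-1,1.5,1,0],[0,0,-0.07,-1.2,2,0,0],[0,0,-0.07,-1.2,2.1,0,0],[0,0,-0.07,-1.2,2.1,0,0],[0,0,-0.07,-1.2,2.1,0,0],[0,0,-0.07,-1.2,2.1,0,0],[0,0,-0.07,-1.2,2.1,0,0],[0,0,-0.07,-1.1,2.1,0,0],[0,0,-0.07,-0.8,2,0,0],[0,0,-0.07,-0.3,1.1,0,0],[0,0,-0.07,0,0,0,0],[0,0,-0.075,0,0,-1,0],[0,0,0,0,0,0,0],[0,0,0,0,0,0,0]]]' 110
python3 - <<'E'
from m import *
tool()
P=camera_params("wrist");im,d=camera("wrist");w=pts("wrist",d,P);np.savez("w9.npz",im=im,w=w);cv2.imwrite("pics/w9.png",im[...,::-1])
E
```

```text
time_s: 44.95
tcp_pos: [0.4602, -0.0024, 0.0967]
orientation: [2.344, 2.092, 0.001]
force: [-0.5, 0.5, -2.2]
gripper_width: 0.134
t 44.95 tcp mm [460.2  -2.4  96.7] jaw yaw -6.5 toolz [ 0.  0. -1.] F [-0.5  0.5 -2.2] g 0.134 q6 -0.02
```

View pics/w9.png

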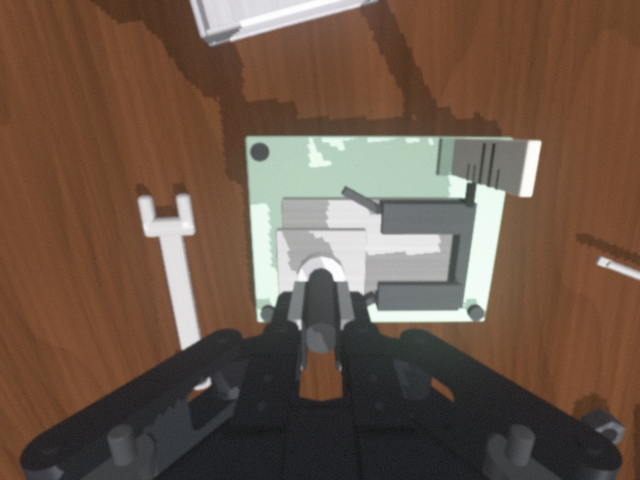

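Part3 hangs square over the apron, far edge (277,229)-(366,230). I'll check its centre while lowering.

```bash
python3 - <<'E'
from m import *
P=camera_params("wrist"); f=lambda l,z:(ray_plane("wrist",l,z,P)[:,:2]*1000)
a=f([(277,229),(366,230)],.0665); e=a[1]-a[0]; e/=np.linalg.norm(e); print(np.linalg.norm(a[1]-a[0]),"yaw",np.degrees(np.arctan2(e[1],e[0])),"centre",a.mean(0)+25*np.array([e[1],-e[0]]))
E
python3 -m creep '[[[0,0,0,0,0,-1.2,0],[0,0,0,0,0,-1.2,0],[0,0,0,0,0,-0.4,0],[0,0,0,0,0,-0.14,0],[0,0,0,0,0,0,0],[0,0,0,0,0,0,0]]]'
```

```text
48.5995984551053 yaw -7.208241016868422 centre [460.25845405  -2.45515385]
time_s: 45.75
tcp_pos: [0.4602, -0.0024, 0.0669]
orientation: [2.345, 2.09, 0.001]
force: [0.2, -0.3, -1.9]
gripper_width: 0.134
```

```bash
python3 -m creep '[[[0,0,0,0.5,-0.058,0,0],[0,0,0,0.8,-0.092,0,0],[0,0,0,0.8,-0.092,0,0],[0,0,0,0.6,-0.07,0,0],[0,0,0,0.3,-0.035,0,0],[0,0,0,0,0,0,0]]]'; python3 -m creep '[[[0,0,0,0.6,-0.069,0,0],[0,0,0,0.8,-0.092,0,0],[0,0,0,0.8,-0.092,0,0],[0,0,0,0.7,-0.08,0,0],[0,0,0,0,0,0,0],[0,0,0,0,0,0,0]]]'
```

```text
time_s: 46.5
tcp_pos: [0.4902, -0.0058, 0.0668]
orientation: [-2.345, -2.09, -0.0]
force: [0.1, 0.4, -2.0]
gripper_width: 0.134
time_s: 47.25
tcp_pos: [0.5188, -0.0091, 0.0668]
orientation: [-2.345, -2.09, -0.0]
force: [-0.2, 0.9, -1.0]
gripper_width: 0.127
```

```bash
python3 -m creep '[[[0,0,0,0,0,0.3,0],[0,0,0,0,0,0.3,0],[0,0,0,0,0,0.2,0],[0,0,0,0,0,0.2,0],[0,0,0,0,0,0,0],[0,0,0,0,0,0,0]]]' 115; python3 -m creep '[[[0,0,0,0,0,0.2,0],[0,0,0,0,0,0.2,0],[0,0,0,0,0,0.2,0],[0,0,0,0,0,0.15,0],[0,0,0,0,0,0.1,0],[0,0,0,0,0,0.03,0],[0,0,0,0,0,0,0],[0,0,0,0,0,0,0]]]'
```

```text
time_s: 48.0
tcp_pos: [0.5187, -0.0091, 0.0767]
orientation: [-2.345, -2.09, 0.0]
force: [-2.8, 1.2, -8.9]
gripper_width: 0.13
time_s: 49.0
tcp_pos: [0.5187, -0.0091, 0.0855]
orientation: [-2.345, -2.09, 0.0]
force: [-4.7, 1.5, -15.3]
gripper_width: 0.127
```

```bash
python3 - <<'E'
from m import *
n="wrist";P=camera_params(n);im,d=camera(n);w=pts(n,d,P)
m=(w[...,2]>.04)&(w[...,2]<.075)&(im.max(-1)<110); m[330:]=0
print("lip z",np.nanmedian(w[m][:,2]),m.sum())
E
python3 -m creep '[[[0,0,0,0,0,0,0],[0,0,0,0,0,0,0],[0,0,0,0,0,0,0],[0,0,0,0,0,0,0],[0,0,0,0,0,0,0],[0,0,0,0,0,0,0],[0,0,0,0,0,0,0],[0,0,0,0,0,0,0]]]'
```

```text
lip z 0.06080023171963894 3404
time_s: 50.05
tcp_pos: [0.5187, -0.0091, 0.0855]
orientation: [-2.345, -2.09, 0.0]
force: [-4.6, 1.6, -15.1]
gripper_width: 0.136
```

```bash
python3 -m creep '[[[0,0,0,0,0,-0.2,0],[0,0,0,0,0,-0.2,0],[0,0,0,0,0,-0.3,0],[0,0,0,0,0,-0.3,0],[0,0,0,0,0,-0.3,0],[0,0,0,0,0,-0.3,0],[0,0,0,0,0,-0.2,0],[0,0,0,0,0,-0.06,0],[0,0,0,0,0,0,0],[0,0,0,0,0,0,0]]]'; python3 -m creep '[[[0,0,0,-0.3,0.035,0,0],[0,0,0,-0.8,0.092,0,0],[0,0,0,-1,0.115,0,0],[0,0,0,-1,0.115,0,0],[0,0,0,-1,0.115,0,0],[0,0,0,-1,0.115,0,0],[0,0,0,-0.9,0.115,0,0],[0,0,0,0,0,0,0]]]'
```

```text
time_s: 51.3
tcp_pos: [0.5192, -0.0092, 0.0672]
orientation: [2.345, 2.09, 0.001]
force: [-0.1, 0.4, -1.8]
gripper_width: 0.129
time_s: 52.3
tcp_pos: [0.4583, -0.002, 0.0671]
orientation: [-2.345, -2.09, 0.0]
force: [1.0, -0.3, -1.2]
gripper_width: 0.133
```

```bash
python3 -m creep '[[[0,0,0,0,0,1,0],[0,0,0,0,0,2,0],[0,0,0,0,1,2,0],[0,0,0.03,-0.1,3,0,0],[0,0,0.03,-0.2,3.5,0,0],[0,0,0.03,-0.2,4,0,0],[0,0,0.03,-0.2,4,0,0],[0,0,0.03,-0.2,4,0,0],[0,0,0.03,-0.2,3,0,0],[0,0,0.03,-0.1,1.7,0,0],[0,0,0.026,0,0.55,0,0],[0,0,0,0,0,0,0],[0,0,0,0,0,-1,0],[0,0,0,0,0,-2,0],[0,0,0,0,0,-2.3,0],[0,0,0,0,0,-1.5,0],[0,0,0,0,0,-0.7,0],[0,0,0,0,0,0,0],[0,0,0,0,0,0,0]]]'; python3 -c "from m import *;tool()"
```

```text
time_s: 54.68
tcp_pos: [0.4473, 0.2454, 0.0425]
orientation: [2.083, 2.352, 0.001]
force: [0.3, -0.3, -2.9]
gripper_width: 0.129
t 54.67 tcp mm [447.3 245.4  42.5] jaw yaw 6.9 toolz [ 0.001  0.001 -1.   ] F [ 0.3 -0.3 -2.9] g 0.129 q6 0.26
```

```bash
python3 -m creep '[[[0,0,0,0,0,-0.15,0],[0,0,0,0,0,0,0],[0,0,0,0,0,0,60],[0,0,0,0,0,0,60],[0,0,0,0,0,0,60],[0,0,0,0,0,2.5,60],[0,0,0,0,0,4,100],[0,0,0,0,-2,4,100],[0,0,0,0,-4,4,100],[0,0,0.067,0,-5,2,100],[0,0,0.067,0,-6,0,100],[0,0,0.067,0,-6,0,100],[0,0,0.067,0,-6,0,100],[0,0,0.067,0,-6,0,100],[0,0,0.067,0,-6,0,100],[0,0,0.067,0,-5,0,100],[0,0,0.067,0,-3,0,100],[0,0,0.067,0,-1,0,100],[0,0,0.071,0,0,0,100],[0,0,0,0,0,0,100]]]'
python3 - <<'E'
from m import *
tool()
n="wrist";P=camera_params(n);im,d=camera(n);print(findparts(n,im,P)); cv2.imwrite("pics/w10.png",im[...,::-1])
n="top";P=camera_params(n);im,d=camera(n);print("top",findparts(n,im,P))
w=pts(n,d,P);p=w[260:350,80:235].reshape(-1,3);p=p[(p[:,2]>.03)&(p[:,2]<.1)]
for l,h in((.16,.275),(.275,.335),(.335,.45)): q=p[(p[:,1]>l)&(p[:,1]<h)]; print(len(q),q.max(0).round(4),q[q[:,2]>q[:,2].max()-.006].mean(0).round(4)) if len(q) else 0
E
```

```text
time_s: 57.18
tcp_pos: [0.4469, -0.2547, 0.2055]
orientation: [-1.189, -2.907, -0.0]
force: [-0.2, -0.7, 0.8]
gripper_width: 1.004
t 57.17 tcp mm [ 446.9 -254.7  205.5] jaw yaw 45.5 toolz [-0.  0. -1.] F [-0.2 -0.7  0.8] g 1.004 q6 -1.43
[[452.4, -289.1, 50.0, 49.7, 45.5]]
top []
82 [0.454  0.2531 0.0773] [0.448  0.2456 0.0739]
61 [0.4459 0.3103 0.0677] [0.44   0.3039 0.0642]
41 [0.4363 0.3711 0.0568] [0.4324 0.3662 0.0529]
```

```bash
python3 -m creep '[[[0,0,0,0.3,-2,0,100],[0,0,0,0.27,-1.37,0,100],[0,0,0,0,0,-2,100],[0,0,0,0,0,-3.5,100],[0,0,0,0,0,-3.5,100],[0,0,0,0,0,-3.5,100],[0,0,0,0,0,-2.2,100],[0,0,0,0,0,-1.4,100],[0,0,0,0,0,0,100],[0,0,0,0,0,0,0],[0,0,0,0,0,0,0],[0,0,0,0,0,0,0],[0,0,0,0,0,0,0],[0,0,0,0,0,0,0],[0,0,0,0,0,0,0]]]' 115; python3 -c "from m import *;tool()"
```

```text
time_s: 59.15
tcp_pos: [0.4529, -0.2885, 0.0452]
orientation: [1.188, 2.908, -0.0]
force: [-1.9, 0.6, 11.5]
gripper_width: 0.169
t 59.15 tcp mm [ 452.9 -288.5   45.2] jaw yaw 45.6 toolz [ 0. -0. -1.] F [-1.9  0.6 11.5] g 0.169 q6 -1.47
```

```bash
python3 -m creep '[[[0,0,0,0,0,1,0],[0,0,0,0,0,2.5,0],[0,0,0,0,0,2.5,0],[0,0,-0.07,0,1.5,1,0],[0,0,-0.07,0,3,0,0],[0,0,-0.07,0.1,3,0,0],[0,0,-0.07,0.1,3,0,0],[0,0,-0.07,0.1,3,0,0],[0,0,-0.07,0.1,3,0,0],[0,0,-0.07,0.1,3,0,0],[0,0,-0.07,0.1,3,0,0],[0,0,-0.07,0.1,2.8,0,0],[0,0,-0.07,0.03,2.3,0,0],[0,0,-0.07,0,1,0,0],[0,0,-0.07,0,0.02,-1,0],[0,0,-0.071,0,0,0,0],[0,0,0,0,0,0,0],[0,0,0,0,0,0,0]]]' 115
python3 - <<'E'
from m import *
tool()
P=camera_params("wrist");im,d=camera("wrist");w=pts("wrist",d,P);np.savez("w11.npz",im=im,w=w);cv2.imwrite("pics/w11.png",im[...,::-1])
E
```

```text
time_s: 61.4
tcp_pos: [0.4601, -0.0022, 0.1049]
orientation: [2.345, 2.091, 0.001]
force: [0.5, -1.0, -2.3]
gripper_width: 0.17
t 61.4 tcp mm [460.1  -2.2 104.9] jaw yaw -6.6 toolz [ 0.  0. -1.] F [ 0.5 -1.  -2.3] g 0.17 q6 -0.02
```

View pics/w11.png

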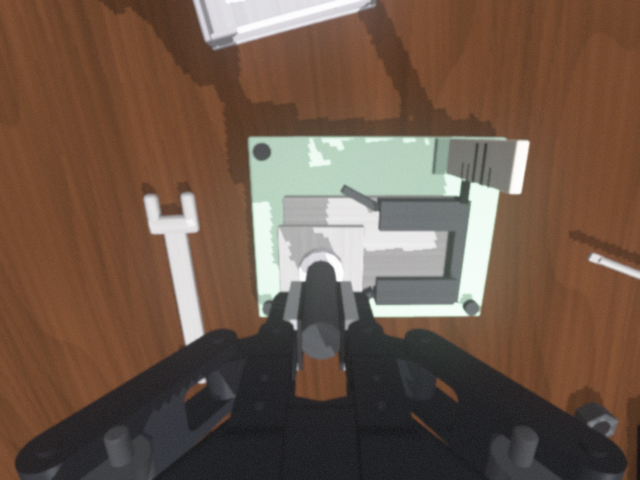

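Part4 hangs square, far edge (279,226)-(364,226), the same layout as before. Lower and slide.

```bash
python3 -m creep '[[[0,0,0,0,0,-1.2,0],[0,0,0,0,0,-1.2,0],[0,0,0,0,0,-0.4,0],[0,0,0,0,0,-0.1,0],[0,0,0,0,0,0,0],[0,0,0,0,0,0,0]]]';python3 -m creep '[[[0,0,0,0.5,-0.058,0,0],[0,0,0,0.8,-0.092,0,0],[0,0,0,0.8,-0.092,0,0],[0,0,0,0.6,-0.07,0,0],[0,0,0,0.3,-0.035,0,0],[0,0,0,0,0,0,0]]]'
```

```text
time_s: 62.2
tcp_pos: [0.4601, -0.0022, 0.0755]
orientation: [-2.346, -2.089, -0.0]
force: [0.0, -0.0, -0.7]
gripper_width: 0.169
time_s: 62.95
tcp_pos: [0.4902, -0.0056, 0.0755]
orientation: [-2.346, -2.089, -0.0]
force: [-0.6, -0.3, -0.2]
gripper_width: 0.17
```

```bash
python3 -m creep '[[[0,0,0,0.6,-0.069,0,0],[0,0,0,0.8,-0.092,0,0],[0,0,0,0.8,-0.092,0,0],[0,0,0,0.7,-0.08,0,0],[0,0,0,0,0,0,0],[0,0,0,0,0,0,0]]]'; python3 -m creep '[[[0,0,0,0,0,0.3,0],[0,0,0,0,0,0.3,0],[0,0,0,0,0,0.2,0],[0,0,0,0,0,0.2,0],[0,0,0,0,0,0,0],[0,0,0,0,0,0,0]]]' 115
```

```text
time_s: 63.7
tcp_pos: [0.5188, -0.0089, 0.0755]
orientation: [-2.346, -2.089, 0.0]
force: [0.0, 0.3, -2.1]
gripper_width: 0.17
time_s: 64.45
tcp_pos: [0.5187, -0.0089, 0.0854]
orientation: [-2.346, -2.088, 0.0]
force: [-3.3, 1.7, -9.9]
gripper_width: 0.166
```

Target TCP z is about 94.2.

```bash
python3 -m creep '[[[0,0,0,0,0,0.2,0],[0,0,0,0,0,0.2,0],[0,0,0,0,0,0.2,0],[0,0,0,0,0,0.15,0],[0,0,0,0,0,0.1,0],[0,0,0,0,0,0,0],[0,0,0,0,0,0,0]]]'
python3 - <<'E'
from m import *
n="wrist";P=camera_params(n);im,d=camera(n);w=pts(n,d,P)
m=(w[...,2]>.04)&(w[...,2]<.075)&(im.max(-1)<110); m[330:]=0
print("lip z",np.nanmedian(w[m][:,2]),m.sum())
E
python3 -m creep '[[[0,0,0,0,0,0,0],[0,0,0,0,0,0,0],[0,0,0,0,0,0,0],[0,0,0,0,0,0,0],[0,0,0,0,0,0,0],[0,0,0,0,0,0,0],[0,0,0,0,0,0,0],[0,0,0,0,0,0,0]]]'
```

```text
time_s: 65.32
tcp_pos: [0.5187, -0.0089, 0.0939]
orientation: [-2.346, -2.089, 0.0]
force: [-4.5, 2.0, -15.2]
gripper_width: 0.17
lip z 0.06069927410367096 2862
time_s: 66.38
tcp_pos: [0.5187, -0.0089, 0.0939]
orientation: [-2.346, -2.088, 0.0]
force: [-5.2, 2.0, -15.2]
gripper_width: 0.167
```

```bash
python3 -m creep '[[[0,0,0,0,0,-0.2,0],[0,0,0,0,0,-0.2,0],[0,0,0,0,0,-0.3,0],[0,0,0,0,0,-0.3,0],[0,0,0,0,0,-0.3,0],[0,0,0,0,0,-0.3,0],[0,0,0,0,0,-0.2,0],[0,0,0,0,0,-0.05,0],[0,0,0,0,0,0,0],[0,0,0,0,0,0,0]]]'; python3 -m creep '[[[0,0,0,-0.3,0.035,0,0],[0,0,0,-0.8,0.092,0,0],[0,0,0,-1,0.115,0,0],[0,0,0,-1,0.115,0,0],[0,0,0,-1,0.115,0,0],[0,0,0,-1,0.115,0,0],[0,0,0,-0.9,0.115,0,0],[0,0,0,0,0,0,0]]]'
```

```text
time_s: 67.62
tcp_pos: [0.5192, -0.009, 0.0757]
orientation: [2.346, 2.089, 0.001]
force: [0.3, 0.4, -1.7]
gripper_width: 0.17
time_s: 68.62
tcp_pos: [0.4583, -0.0018, 0.0756]
orientation: [-2.346, -2.089, 0.0]
force: [-0.4, -0.3, -2.3]
gripper_width: 0.166
```

```bash
python3 -m creep '[[[0,0,0,0,0,1,0],[0,0,0,0,0,2,0],[0,0,0,0,1,2,0],[0,0,0.03,-0.1,2,0,0],[0,0,0.03,-0.1,3,0,0],[0,0,0.03,-0.1,3,0,0],[0,0,0.03,-0.1,3,0,0],[0,0,0.03,-0.1,3,0,0],[0,0,0.03,0,2.3,0,0],[0,0,0.03,0,1,0,0],[0,0,0.026,0,0.5,0,0],[0,0,0,0,0,0,0],[0,0,0,0,0,-1,0],[0,0,0,0,0,-2,0],[0,0,0,0,0,-2.3,0],[0,0,0,0,0,-1.5,0],[0,0,0,0,0,-0.7,0],[0,0,0,0,0,0,0],[0,0,0,0,0,0,0]]]'; python3 -c "from m import *;tool()"
```

```text
time_s: 71.0
tcp_pos: [0.4542, 0.186, 0.0507]
orientation: [2.085, 2.35, 0.001]
force: [0.2, 0.2, -1.0]
gripper_width: 0.171
t 71.0 tcp mm [454.2 186.   50.7] jaw yaw 6.9 toolz [ 0.  0. -1.] F [ 0.2  0.2 -1. ] g 0.171 q6 0.15
```

Release, rise, and retreat out of the cameras' way.

```bash
python3 -m creep '[[[0,0,0,0,0,-0.12,0],[0,0,0,0,0,0,0],[0,0,0,0,0,0,60],[0,0,0,0,0,0,60],[0,0,0,0,0,0,60],[0,0,0,0,0,3,60],[0,0,0,0,0,5,60],[0,0,0,0,0,5,100],[0,0,0,-1,-5,2,100],[0,0,0,-1,-6,0,100],[0,0,0,-1,-6,0,100],[0,0,0,-1,-6,0,100],[0,0,0,0,-6,0,100],[0,0,0,0,-6,0,100],[0,0,0,0,-6,0,100],[0,0,0,0,-6,0,100],[0,0,0,0,-2,0,100],[0,0,0,0,0,0,100],[0,0,0,0,0,0,100],[0,0,0,0,0,0,100]]]'
python3 - <<'E'
from m import *
tool()
o=[]
for n in("top","side"):
    P=camera_params(n);im,d=camera(n);w=pts(n,d,P);o.append(im)
    if n=="top":
        p=w[260:350,80:235].reshape(-1,3);p=p[(p[:,2]>.03)&(p[:,2]<.1)]
        for l,h in((.15,.215),(.215,.275),(.275,.335),(.335,.45)): q=p[(p[:,1]>l)&(p[:,1]<h)]; print(len(q),q.max(0).round(4),q[q[:,2]>q[:,2].max()-.006].mean(0).round(4)) if len(q) else 0
        print("apron",np.nanmedian(w[295:305,288:302,2]),"cup floor",w[160,239].round(3))
        m=np.zeros((480,640),bool);m[160:232,125:205]=1
        q=w[m&(im.min(-1)>190)&(w[...,2]>.12)]
        for _ in range(3):
            c=q.mean(0);nn=np.linalg.svd(q-c,full_matrices=False)[2][2];nn*=np.sign(nn[2]);q=q[abs((q-c)@nn)<.004]
        print("lamp tilt",np.degrees(np.arccos(nn[2])),"yaw",np.degrees(np.arctan2(nn[1],nn[0])))
cv2.imwrite("pics/end.png",np.vstack([cv2.resize(o[0],(400,300)),cv2.resize(o[1],(400,300))])[...,::-1])
E
```

```text
time_s: 73.5
tcp_pos: [0.4141, -0.3026, 0.1995]
orientation: [-2.082, -2.352, -0.001]
force: [0.5, 1.1, 0.3]
gripper_width: 1.002
t 73.5 tcp mm [ 414.1 -302.6  199.5] jaw yaw 7.0 toolz [-0.     0.001 -1.   ] F [0.5 1.1 0.3] g 1.002 q6 -0.87
110 [0.4621 0.1945 0.0878] [0.454  0.1858 0.0844]
79 [0.4542 0.2529 0.0761] [0.4477 0.2456 0.0735]
59 [0.4461 0.3102 0.0681] [0.4398 0.3033 0.0639]
39 [0.4364 0.3718 0.0572] [0.4325 0.3657 0.0538]
apron 0.029182633827286364 cup floor [0.752 0.123 0.006]
lamp tilt 25.804104509614756 yaw -114.51303524535477
```

View pics/end.png

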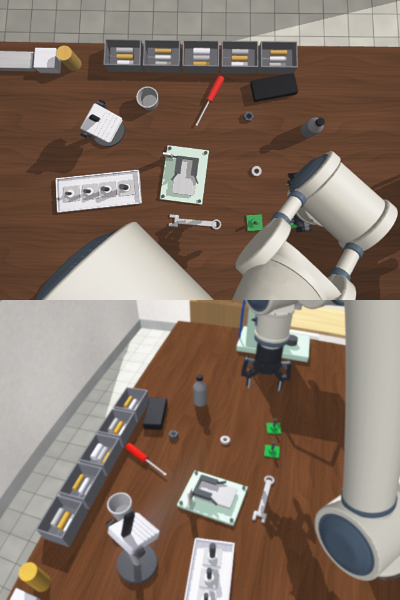

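All four parts stand in the tray, the nest is empty and down, the lamp is aimed, the bystanders are in place, and the arm is clear. Handing in.

```bash
python3 -c "from bench import hand_in;print(hand_in())"
```

```text
the job is handed in; nothing more can be done
None
```

I aimed the lamp, then slid parts 1 to 4, shortest first, under the nest's lips and pulled each to the proof line. The pull force was about 15 N and the nest rise about 16 mm by force and arm height. The lips seen in the wrist camera also stood about 16 mm up. I held each pull for more than a second, eased it down, and stood the part in the tray. The job was handed in at about 74 s and returned no verdict.

The last checks in the top and side views agreed with the goal:
- **Tray:** all four pins are upright, about 60 mm apart, with tops at the expected heights within a few mm. Their centres are within about 11 mm (x) and 91 mm (y) of the tray's middle.
- **Nest:** it is empty and down, with the floor reading 29 mm against 30 mm nominal.
- **Lamp:** the head is 25.8 degrees down, with a heading of -114.5 degrees against the -115 needed. The side camera read 23.0 degrees down while I still gripped the fin, which is also within tolerance.
- **Bystanders:** in the last pictures the oil bottle and cup look where they started. I measured only the cup, which was within a few mm of its first position.

No check failed, and I saw no grip slip and no part knocked aside.

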